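Turn smear slides face-down onto the stainer with its turn-over loader

TASK

Load the slide stainer: lift the dust cover off its platen and hang it by the eye of its handle on the peg stand, and seat every slide carrier smear-side up in its own nest of the open loader leaf. Pull the orange keeper knob fully out to lock the carriers in, swing the leaf by its handle bar all the way over onto the platen, push the knob fully in again so that the carriers drop face-down into the platen's nests, swing the empty leaf back until it lies fully open, and then push the green start button. Every carrier must end flat and fully home in a platen nest, smear down, with the cover still hanging; leave the other things on the bench where they stand.

Things in the scene. Friction and masses are not known exactly. Their poses are not given: they have to be found in the camera images.
- carrier1_c (a point): slide carrier: white frame with a glass slide, dark red smear, lilac label end; body 80 x 34 x 12 mm plus an ear 14 wide, 8 long, 4 thick at the foot of each short end (96 over all); 28-49 g. Point: body centre, 6 mm above its underside; x along it, y across, z out of the smear side (up at the start). 2 or 3 are present, lying on the bench; either end may lead.
- carrier2_c (a point): slide carrier: white frame with a glass slide, dark red smear, lilac label end; body 80 x 34 x 12 mm plus an ear 14 wide, 8 long, 4 thick at the foot of each short end (96 over all); 28-49 g. Point: body centre, 6 mm above its underside; x along it, y across, z out of the smear side (up at the start). 2 or 3 are present, lying on the bench; either end may lead.
- carrier3_c (a point): slide carrier: white frame with a glass slide, dark red smear, lilac label end; body 80 x 34 x 12 mm plus an ear 14 wide, 8 long, 4 thick at the foot of each short end (96 over all); 28-49 g. Point: body centre, 6 mm above its underside; x along it, y across, z out of the smear side (up at the start). 2 or 3 are present, lying on the bench; either end may lead.
- leaf_nest1 (a point): centre of a carrier seated in this leaf nest (6 mm over the nest floor; floor 35.5 mm above the bench when open). Three nests, 62 mm apart along the hinge. Moves with the leaf: z out of the nest (up when open), x along the hinge; a carrier lies along y. Guide posts 8 mm tall at its corners lean outwards to lead it in: 1 mm play at the floor, 3 mm at the mouth.
- leaf_nest2 (a point): the middle leaf nest, as leaf_nest1. The middle 54 mm of a seated carrier's long sides is free of posts, for fingers; 28 mm are free between neighbouring carriers.
- leaf_nest3 (a point): the third leaf nest, as leaf_nest1. Leaf nest k turns over onto platen nest k.
- platen_nest1 (a point): centre of a carrier seated in this nest of the steel platen on the other side of the hinge (6 mm over the nest floor, 41.5 mm above the bench; a carrier lying face-down has its body centre here too). x along the hinge, a carrier lies along y. Guide posts and spacing as on the leaf. Under the cover at the start.
- platen_nest2 (a point): the middle platen nest, as platen_nest1
- platen_nest3 (a point): the third platen nest, as platen_nest1
- flipper (a joint): angle of the loader leaf (rad): 0 = lying open, nests up; pi = fully over, face-down on the platen (only with the cover off). Lifting takes 2-3 N at the bar; let go, it sinks damped (about 1 rad/s) to the nearer end. Turned fully over, the carriers stand 9 mm above the platen nests' floors until the keeper lets them drop.
- keeper (a joint): travel of the leaf's keeper slide (m): 0 = in, the nests are free to load and the carriers free to drop; 0.018 = pulled out towards the console, two steel keeper bars have closed over the carriers' ears and hold them. Stays where it is left; moves with about 2 N. In at the start; must be in to load. Carriers fall out if the leaf is turned with it in.
- keeper_knob (a point): centre of the orange keeper knob at the console end of the leaf: 12 mm along the hinge, 14 mm across, 26 mm tall; it slides along the hinge and turns over with the leaf, its centre 46 mm above the bench when the leaf lies open or fully over, 64 mm to one or the other side of the hinge. x along the hinge (away from the console).
- flipper_bar (a point): middle of the leaf's handle: a lilac round bar, 12 mm thick, 92 mm free between its two arms, parallel to the hinge, 160 mm from the hinge axis, 36 mm beyond the leaf's edge; 46 mm above the bare bench when the leaf lies open or fully over. x along the bar. Moves with the leaf.
- hinge (a point): middle of the hinge axis, 46 mm above the bench, fixed to the stainer (pale low unit, 200 x 252 mm, lilac console on the robot's side). x along the hinge axis, away from the console, y towards the open leaf, z up. The leaf swings from +y over the top to -y.
- cover_eye (a point): centre of the eye in the cover's handle. Cover: violet-grey plate 188 x 104 x 4 mm lying on two rails over the platen, 130-210 g. Pale upright handle in its middle: two legs 8 x 12 mm, outer faces 40 mm apart, cross bar on top. Eye 24 wide, 44 high; point 24 mm above the plate's top, 20 mm below the cross bar's underside, 28 mm below its top. x leg to leg, along the plate; y through the eye.
- peg_stand: steel stand fixed to the bench, dark base 130 x 90 x 10 mm; origin on the bench under its 14 mm post (163 mm tall with cap). A round peg 10 mm thick juts level along the stand's +y (towards the stainer), axis 135 mm above the bench; its end, 108 mm from the post axis, turns up to 148 mm. Hang the cover some 70 mm out, clear of the post; its eye point then lies 15 mm below the peg's axis.
- start_top (a point): centre of the top of the green round start button, 24 mm across, on the lilac console at the robot's end of the hinge, about 44 mm above the bench
- start (a joint): travel of the start button (m): 0 out, 0.006 fully down; about 4 N presses it home; it springs back. It counts as pushed beyond 4 mm.
- tube_rack: bystander, not to be disturbed: white rack of blood tubes with lilac caps, 70 x 170 x 91 mm; origin at its foot
- steel_bowl: bystander, not to be disturbed: steel bowl, 124 mm across, 45 mm high; origin at its foot
- oil_bottle: bystander, not to be disturbed: amber dropper bottle, 32 mm across, 75 mm tall; origin at its foot
- marker: bystander, not to be disturbed: marker pen, 140 mm long, 15 mm thick; origin at its foot
- timer: bystander, not to be disturbed: white square timer, 65 x 65 x 18 mm; origin at its foot
- slide_box: bystander, not to be disturbed: blue slide box, 90 x 75 x 32 mm; origin at its foot

How it is judged:
On the way, in this order (a step that is already met when the one before it is completed fails the run):
1. the cover hangs on the peg and every carrier sits smear-side up in a nest of the open leaf, with the keeper pulled out (x of cover_eye in the frame of peg_stand between -0.016 and 0.016 m and y of cover_eye in the frame of peg_stand between 0.025 and 0.106 m and z of cover_eye in the frame of peg_stand between 0.1 and 0.128 m and contact force between cover and the fingers below 0.5 N and (distance between carrier1_c and leaf_nest1 below 0.005 m or distance between carrier1_c and leaf_nest2 below 0.005 m or distance between carrier1_c and leaf_nest3 below 0.005 m) and angle between each of carrier1_c, carrier2_c, carrier3_c's own z axis and vertical below 0.12 rad and (distance between carrier2_c and leaf_nest1 below 0.005 m or distance between carrier2_c and leaf_nest2 below 0.005 m or distance between carrier2_c and leaf_nest3 below 0.005 m) and (distance between carrier3_c and leaf_nest1 below 0.005 m or distance between carrier3_c and leaf_nest2 below 0.005 m or distance between carrier3_c and leaf_nest3 below 0.005 m) and value of joint flipper below 0.08 rad and value of joint keeper above 0.014 m), for 0.3 s.
2. the leaf is swung fully over onto the platen and every carrier lies face-down at a platen nest (value of joint flipper above 3.06 rad and (distance between carrier1_c and platen_nest1 below 0.02 m or distance between carrier1_c and platen_nest2 below 0.02 m or distance between carrier1_c and platen_nest3 below 0.02 m) and angle between each of carrier1_c, carrier2_c, carrier3_c's own z axis and vertical above 3.02 rad and (distance between carrier2_c and platen_nest1 below 0.02 m or distance between carrier2_c and platen_nest2 below 0.02 m or distance between carrier2_c and platen_nest3 below 0.02 m) and (distance between carrier3_c and platen_nest1 below 0.02 m or distance between carrier3_c and platen_nest2 below 0.02 m or distance between carrier3_c and platen_nest3 below 0.02 m)), for 0.3 s.
3. the leaf is swung back and lies fully open (value of joint flipper below 0.08 rad), for 0.2 s.
4. the start button is pushed down (value of joint start above 0.004 m), for 0.02 s.
At the end, for the whole second after the job is handed in: Every carrier present lies face-down within 5 mm of its seated place in a platen nest and within about 7 degrees of flat, the loader leaf lies open (below 0.08 rad) with its keeper in (below 4 mm), and the cover hangs still from the peg by its eye, let go (x of cover_eye in the frame of peg_stand between -0.016 and 0.016 m and y of cover_eye in the frame of peg_stand between 0.025 and 0.106 m and z of cover_eye in the frame of peg_stand between 0.1 and 0.128 m and contact force between cover and the fingers below 0.5 N and value of joint keeper below 0.004 m and value of joint flipper below 0.08 rad and linear speed of cover below 0.05 m/s and (distance between carrier1_c and platen_nest1 below 0.005 m or distance between carrier1_c and platen_nest2 below 0.005 m or distance between carrier1_c and platen_nest3 below 0.005 m) and angle between each of carrier1_c, carrier2_c, carrier3_c's own z axis and vertical above 3.02 rad and (distance between carrier2_c and platen_nest1 below 0.005 m or distance between carrier2_c and platen_nest2 below 0.005 m or distance between carrier2_c and platen_nest3 below 0.005 m) and (distance between carrier3_c and platen_nest1 below 0.005 m or distance between carrier3_c and platen_nest2 below 0.005 m or distance between carrier3_c and platen_nest3 below 0.005 m)); the robot touches nothing.
It fails at once if one of the other things on the bench is pushed more than 40 mm from its place (distance of any of tube_rack, steel_bowl, oil_bottle, marker, timer, slide_box from where it was at the start of the episode above 0.04 m).
Of carrier1, carrier2, carrier3 only 2 to 3 are there at a start; the rules pass over those that are not, and their reading is None.
At some moment in a run one of carrier1, carrier2, carrier3 may be knocked a few centimetres aside while the robot is not near it.
Once in a run the grip may slacken for a moment while it holds something.
It also fails if it takes over 210 s, if anything falls off the work surface, if the arm or the gripper's body presses on something with over 40 N, if the wrist force passes 120 N, or if a joint passes its speed limit or range.

ROBOT

A 7-joint arm with a two-finger parallel gripper is mounted at the origin on the work surface. World frame = base frame: x ahead of the robot, y to its left, z up, the work surface at z = 0. Lengths are in m, angles in rad, forces in N, time in s.
With the tool pointing down it reaches from about 0.4 to 0.875 m from the base axis. Payload 19.3 kg.
Tool frame: the origin (TCP) lies at the very end of the fingers, on their centre line; the grasp point (between the pads) lies r.grasp_offset behind it (r.grasp_offset is the distance from the TCP to the grasp point, in m); z points along the fingers, y is the line along which they close (so a half turn about z gives the same grasp; the last joint's range is limited). The gripper opens to 85 mm and grips with 20 to 120 N. Pads are 22 mm wide; open, the fingers measure 114 mm over their backs; the gripper's body (76 mm by 85 mm) begins 54 mm behind the grasp point. The pads swing forward as they close: fully open they stand 13 mm farther back than shut.
Start: joints at [1.069, 0.521, -0.036, 1.599, 0.021, 1.021, -0.113], TCP at [0.262, -0.568, 0.231] pointing down, gripper open.
Joint ranges: [-2.91, 2.91], [-0.3, 2.13], [-1.5, 1.42], [0.17, 2.43], [-1.26, 4.41], [0.16, 1.93], [-2.52, 2.52]. Speed limits (rad/s): [1.89, 1.89, 2.39, 2.39, 3.01, 3.01, 3.01].

INTERFACE

Orientations are given as [roll, pitch, yaw] about the fixed x, y, z axes, in that order (R = Rz(yaw) Ry(pitch) Rx(roll)).
In Python, from bench import r, hand, kinematics, eyes gives the robot as it stands. Calls block until the motion is done:
- r.reach(position, orientation): joint-space move of the TCP to a pose.
- r.movel(position, velocity=0.15, frame=None, guard=None): straight line of the TCP; frame=None keeps the orientation; velocity is the mean speed in m/s. With guard (N) it stops when the force on the tool has changed by that much, and returns True; else False.
- r.movej(angles): joint-space move.
- hand.gripper_to(opening, squeeze=None): opening from 0.0 (shut) to 1.0 (fully open); squeeze is the grip in N (None keeps the last); returns when the fingers have stopped.
- r.wait(seconds).
- kinematics.ik(position, orientation): joint angles nearest the present ones, or None.
- r.sense(): the state.
- eyes.camera(name): name is "scene" or "top" or "wrist"; returns (picture, depth): 400x640x3 uint8, red, green, blue; 400x640 float32, m along the optical axis (not along the pixel's ray), 0 where there is no reading.
- eyes.camera_params(name): a dict with "vfov" (degrees; the focal length in pixels is half the picture's height over the tangent of half this angle, whatever the lens; pixels are square), "cx", "cy" (the principal point, pixels), "k1" (the pictures are not rectified: a ray, as slopes to the right and down, at radius r is drawn at 1 + k1 r^2 times it, then the intrinsics apply), "rvec" (rotation vector, rad) and "tvec" (3), from world to camera coordinates, as OpenCV has them; the wrist camera has in their place "hand_eye" (4x4, takes a point from camera to tool coordinates, whose origin is the TCP and whose axes are the flange's). Camera axes: x right, y down, z forward; pixel columns grow to the right and rows downward; lengths in m; the calibration is good to about 2 mm. A picture is of the moment at which its call begins: read the wrist's pose just before it. camera_params takes no time and is no camera call.
A pose or a line that the arm cannot do raises r.MotionError and nothing moves.
- r.hand_in(): hands the job in; it is judged then, once.
The state is a dict: "t": time; "q": joint angles; "qvel": joint speeds; "joint_efforts": joint torques, N m; "eef_pos": TCP position; "tool_rot": TCP orientation; "wrist_force": force on the tool from outside, world axes, zero at the start; "torque": the same for the moment, N m; "width": opening from 0.0 (shut) to 1.0 (fully open); "finger_force": force on a finger pad.
Only numpy, scipy, OpenCV 4.12 (cv2) and the standard library are available. Lean on these libraries where they do the work, as an engineer would, in place of code of your own. Each camera call takes 0.05 s, during which the arm holds its last target. There are 200 camera calls.

## Working session

There is one attempt and no reset: what is moved stays moved. The work goes in short steps, each a Python script; the robot and the scene stay as the last script left them, time stands still between calls to the robot, and variables do not carry over. Pictures are saved under pics/ and viewed, at most 17 in all, crops included, and the job is handed in when it is done.

```bash
ls; mkdir -p pics
cat > h.py <<'E'
from bench import r, hand, kinematics, eyes
import numpy as np, cv2
from scipy.spatial.transform import Rotation as R
def cam(name):
    s=r.sense(); img,d=eyes.camera(name); p=eyes.camera_params(name)
    f=200/np.tan(np.radians(p["vfov"])/2)
    if "hand_eye" in p:
        T=np.eye(4); T[:3,:3]=R.from_euler('xyz',s["tool_rot"]).as_matrix(); T[:3,3]=s["eef_pos"]; M=T@np.array(p["hand_eye"])
    else:
        Rw=cv2.Rodrigues(np.array(p["rvec"],float))[0]; M=np.eye(4); M[:3,:3]=Rw.T; M[:3,3]=-Rw.T@np.array(p["tvec"],float).ravel()
    return dict(img=img,d=d,f=f,cx=p["cx"],cy=p["cy"],k1=p["k1"],M=M)
def rays(c,uv):
    uv=np.atleast_2d(np.asarray(uv,float)); a=(uv-[c["cx"],c["cy"]])/c["f"]; b=a.copy()
    for _ in range(20): b=a/(1+c["k1"]*(b**2).sum(1,keepdims=True))
    return np.c_[b,np.ones(len(b))]
def onplane(c,uv,z):
    D=rays(c,uv)@c["M"][:3,:3].T; o=c["M"][:3,3]
    return o+D*((z-o[2])/D[:,2])[:,None]
def cloud(c):
    v,u=np.mgrid[:400,:640]; uv=np.c_[u.ravel(),v.ravel()]
    P=rays(c,uv)*c["d"].reshape(-1,1); return (P@c["M"][:3,:3].T+c["M"][:3,3]).reshape(400,640,3)
def save(c,n,s=1): cv2.imwrite(f"pics/{n}.png",cv2.resize(c["img"][:,:,::-1],None,fx=s,fy=s))
E
python3 - <<'E'
from h import *
print(r.sense(), r.grasp_offset)
for n in("top","scene"):
    c=cam(n); save(c,n+"0",1.25); np.savez(n+"0.npz",**c); print(n,c["f"],c["k1"],c["M"].round(3).tolist())
E
```

```text
pics
{'t': 0.0, 'q': array([ 1.06879282,  0.52199333, -0.03631469,  1.59996105,  0.02121796,
        1.02108655, -0.11278723]), 'qvel': array([ 2.86834686e-03,  1.33528622e-04,  7.27173244e-04,  1.31608859e-03,
        2.87694070e-04, -4.24812158e-04, -6.35298354e-05]), 'joint_efforts': array([-1.26303254e-03, -9.27120423e+01,  1.97871521e+00, -3.69935632e+01,
        1.77259266e-02,  8.21978407e-03, -8.19937031e-05]), 'eef_pos': array([ 0.26139692, -0.56737259,  0.23075558]), 'tool_rot': array([-3.14053410e+00,  9.57964651e-05,  4.31803876e-01]), 'wrist_force': array([ 0.37158004, -1.04349296,  0.39684556]), 'torque': array([-0.03251692, -0.00017487,  0.0140997 ]), 'finger_force': 0.0, 'width': 0.9980904149615761} 0.0187
top 496.8595432774095 -0.1101308131685412 [[-0.002, -0.987, 0.162, 0.286], [-1.0, 0.003, 0.004, -0.011], [-0.004, -0.162, -0.987, 1.718], [0.0, 0.0, 0.0, 1.0]]
scene 406.74570161440437 -0.06409716226804915 [[-0.811, 0.391, -0.435, 1.059], [0.585, 0.536, -0.609, 0.66], [-0.005, -0.748, -0.664, 0.808], [0.0, 0.0, 0.0, 1.0]]
```

View pics/top0.png

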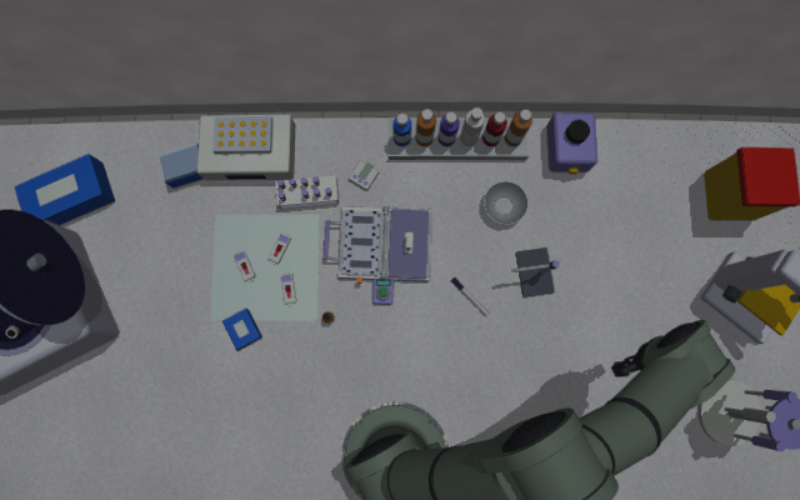

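View pics/scene0.png

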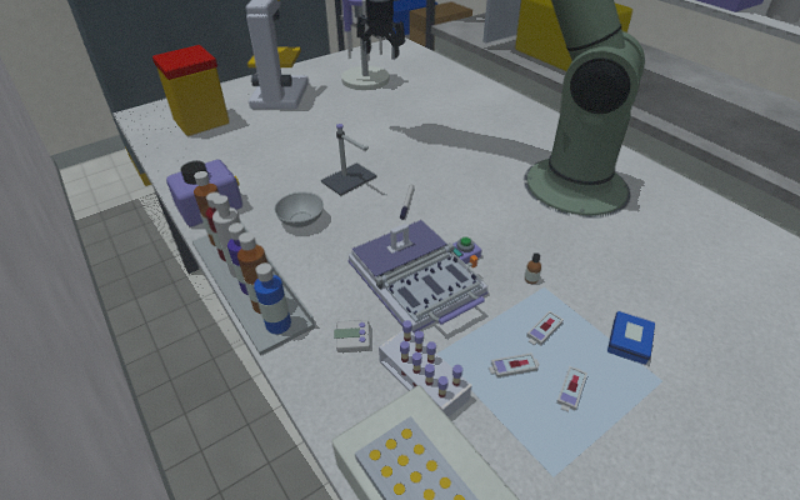

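Top view (1.25× scale): carriers near (244,266), (280,248) and (289,290); the open leaf at (360,243) with its bar at (330,243); cover handle at (409,243), green button at (383,292), orange knob at (360,280), peg stand at (535,272) with its peg pointing left. The scene view agrees: three carriers on the mat. I'll take coarse positions first, then wrist views.

Run:
```python
from h import *
c=dict(np.load("top0.npz"))
P={"c1":(244,266,.012),"c2":(280,248,.012),"c3":(289,290,.012),"bar":(326,243,.046),"knob":(360,280,.055),"green":(383,292,.044),"eye":(409,243,.11),"post":(557,265,.163),"pegtip":(514,269,.148),"bottle":(328,318,.07),"box":(241,329,.03),"marker":(470,296,.01),"bowl":(505,205,.03),"rack":(307,192,.08),"timer":(364,174,.018)}
for k,(u,v,z) in P.items(): print(k,onplane(c,(u/1.25,v/1.25),z).round(3)[0], 'r',np.linalg.norm(onplane(c,(u/1.25,v/1.25),z)[0,:2]).round(3))
print(np.array(eyes.camera_params("wrist")["hand_eye"]).round(3), {k:v for k,v in eyes.camera_params("wrist").items() if k!="hand_eye"})
```

```text
c1 [0.516 0.421 0.012] r 0.666
c2 [0.567 0.321 0.012] r 0.651
c3 [0.449 0.292 0.012] r 0.536
bar [0.575 0.188 0.046] r 0.604
knob [0.472 0.093 0.055] r 0.481
green [0.44  0.031 0.044] r 0.441
eye [ 0.563 -0.038  0.11 ] r 0.564
post [ 0.496 -0.414  0.163] r 0.646
pegtip [ 0.488 -0.306  0.148] r 0.576
bottle [0.369 0.176 0.07 ] r 0.409
box [0.34  0.419 0.03 ] r 0.54
marker [ 0.431 -0.208  0.01 ] r 0.479
bowl [ 0.684 -0.309  0.03 ] r 0.75
rack [0.71  0.238 0.08 ] r 0.749
timer [0.778 0.086 0.018] r 0.783
[[ 0.    -0.965 -0.264  0.067]
 [ 1.     0.    -0.     0.001]
 [ 0.    -0.264  0.965 -0.143]
 [ 0.     0.     0.     1.   ]] {'vfov': 60.943263918444885, 'cx': 321.2368390585957, 'cy': 196.57262508918967, 'k1': -0.004859571973301487}
```

Run:
```python
from h import *
for n,p in (("wpeg",[.46,-.33,.33]),("wst",[.53,.06,.33])):
    r.reach(p,[np.pi,0,0]); r.wait(.3); c=cam("wrist"); save(c,n,1.25); np.savez(n+".npz",**c); print(r.sense()["t"],r.sense()["eef_pos"])
```

```text
1.6833 [ 0.4597245  -0.33038771  0.32985079]
3.5 [0.53005669 0.05963696 0.32998579]
```

View pics/wpeg.png

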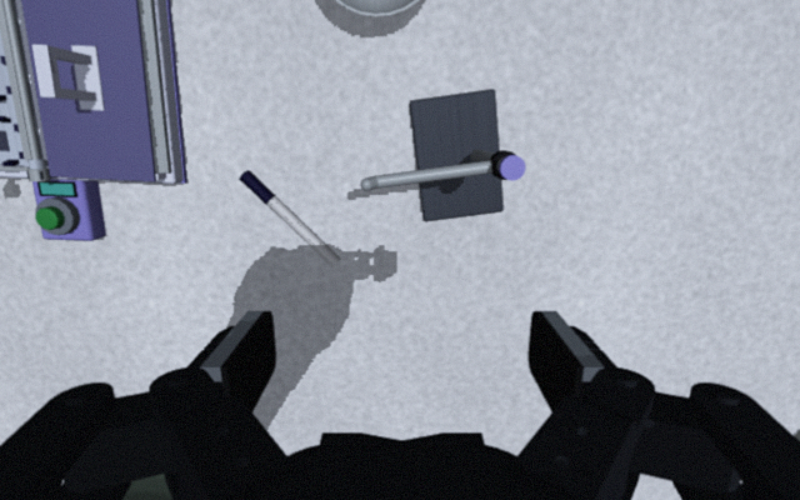

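View pics/wst.png

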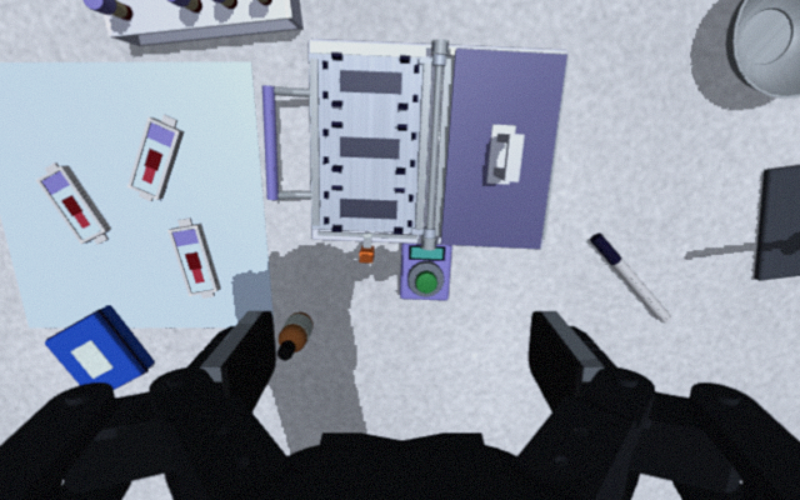

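The peg view shows the cap at (512,167) and the peg tip at (370,183). The stainer view shows the handle at (505,155), bar (270,143), knob (366,256), button (426,281), nest windows at (371,82), (369,148) and (368,208), and all three carriers. Next I'll turn these into positions.

Run:
```python
from h import *
a=dict(np.load("wpeg.npz")); b=dict(np.load("wst.npz"))
def mask(c,lo,hi,box=None):
    m=cv2.inRange(cv2.cvtColor(c["img"],cv2.COLOR_RGB2HSV),lo,hi)
    if box is not None:
        k=np.zeros_like(m); x0,y0,x1,y1=[int(t/1.25) for t in box]; k[y0:y1,x0:x1]=1; m=m*k
    return m
def rect(m):
    cs,_=cv2.findContours(m,cv2.RETR_EXTERNAL,cv2.CHAIN_APPROX_NONE); k=max(cs,key=cv2.contourArea); return k[:,0].astype(float)
def show(n,c,m,z):
    k=rect(m); P=onplane(c,k,z)[:,:2]*1000; (x,y),(w,h),an=cv2.minAreaRect(P.astype(np.float32))
    C=cloud(c); mm=np.zeros((400,640),np.uint8); cv2.fillPoly(mm,[k.astype(np.int32)],1); mm=cv2.erode(mm,np.ones((3,3)))>0
    print(n,'ctr',round(x,1),round(y,1),'size',round(w,1),round(h,1),'ang',round(an,1),'depth z',np.nanmedian(C[mm][:,2]).round(4))
show('cap',a,mask(a,(110,60,80),(150,255,255),(480,140,540,190)),.163)
def pt(c,u,v,z): return onplane(c,(u/1.25,v/1.25),z)[0].round(4)
print('cap',pt(a,512,167,.163),'tip',pt(a,370,183,.148), 'pegmid',pt(a,430,176,.140), cloud(a)[int(176/1.25)-3:int(176/1.25)+4,int(430/1.25)][:,2].round(3))
show('base',a,mask(a,(0,0,30),(180,90,95),(400,80,515,230)),.010)
show('bar',b,mask(b,(110,50,60),(150,255,255),(255,80,283,205)),.049)
show('knob',b,mask(b,(5,150,80),(20,255,255),(340,230,390,275)),.059)
show('button',b,mask(b,(50,120,50),(75,255,255),(400,260,450,300)),.044)
show('plate',b,mask(b,(110,50,50),(150,255,255),(440,40,580,250)),.06)
for i,bx in enumerate([(335,60,410,104),(335,126,410,170),(335,188,410,228)]):
    show('win%d'%i,b,mask(b,(0,0,20),(180,120,115),bx),.0355)
C=cloud(b)
for u,v in [(495,165),(505,132),(513,158),(520,140),(508,180),(480,220),(500,70)]: print(u,v,C[int(v/1.25),int(u/1.25)].round(4),b["img"][int(v/1.25),int(u/1.25)])
for i,bx in enumerate([(30,155,112,250),(125,105,190,210),(162,212,222,300)]):
    show('car%d'%i,b,mask(b,(0,0,120),(180,55,255),bx),.012)
    show(' red%d'%i,b,mask(b,(170,120,40),(180,255,255),bx)|mask(b,(0,120,40),(8,255,255),bx),.012)
    show(' lab%d'%i,b,mask(b,(115,50,80),(150,255,255),bx),.012)
Z=cv2.resize(b["img"][:,:,::-1],None,fx=1,fy=1)[80:180,330:430]; cv2.imwrite("pics/hand.png",cv2.resize(Z,None,fx=5,fy=5,interpolation=cv2.INTER_NEAREST))
```

```text
cap ctr 500.5 -410.1 size 18.2 16.9 ang 90.0 depth z 0.1635
cap [ 0.5005 -0.4105  0.163 ] tip [ 0.4873 -0.3069  0.148 ] pegmid [ 0.4917 -0.3531  0.14  ] [0.14  0.139 0.139 0.139 0.141 0.139 0.139]
base ctr 498.4 -397.2 size 127.9 104.2 ang 7.5 depth z 0.0106
bar ctr 583.8 186.6 size 12.3 107.8 ang 87.8 depth z 0.0518
knob ctr 474.0 94.9 size 12.8 13.5 ang 88.9 depth z 0.0595
button ctr 439.5 32.6 size 22.8 22.2 ang 43.4 depth z 0.0485
plate ctr 571.8 -34.5 size 101.9 186.8 ang 87.1 depth z 0.0491
win0 ctr 641.9 89.4 size 57.8 17.3 ang 87.9 depth z 0.0363
win1 ctr 579.6 91.2 size 56.7 17.8 ang 87.5 depth z 0.0364
win2 ctr 517.6 94.3 size 57.7 18.6 ang 87.7 depth z 0.0364
495 165 [ 0.5634 -0.0329  0.0498] [128 135 150]
505 132 [ 0.5954 -0.0409  0.049 ] [223 231 234]
513 158 [ 0.5738 -0.0365  0.1008] [212 222 228]
520 140 [ 0.5885 -0.0418  0.1013] [220 227 232]
508 180 [ 0.5547 -0.0332  0.1019] [213 219 230]
480 220 [ 0.508  -0.021   0.0484] [ 97  96 143]
500 70 [ 0.6506 -0.0328  0.0487] [116 115 166]
car0 ctr 519.6 424.6 size 89.6 121.7 ang 79.7 depth z 0.002
 red0 ctr 509.9 418.2 size 33.7 12.3 ang 26.6 depth z 0.0111
 lab0 ctr 542.5 435.1 size 17.0 25.9 ang 26.2 depth z 0.0108
car1 ctr 567.6 321.2 size 69.8 118.7 ang 82.5 depth z 0.0025
 red1 ctr 559.5 327.7 size 12.7 34.3 ang 65.8 depth z 0.0111
 lab1 ctr 592.7 312.8 size 26.0 16.8 ang 64.9 depth z 0.0109
car2 ctr 458.7 299.3 size 68.3 111.9 ang 83.5 depth z 0.0036
 red2 ctr 445.6 294.9 size 34.1 12.6 ang 10.5 depth z 0.0111
 lab2 ctr 481.2 301.7 size 16.5 26.2 ang 9.5 depth z 0.011
```

View pics/hand.png

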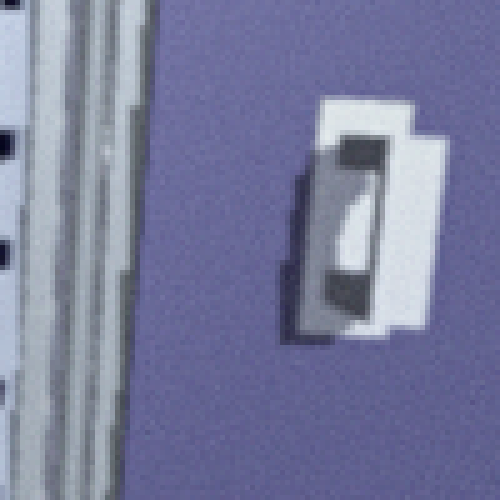

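```bash
cat >> h.py <<'E'
HY=np.radians(-2.26); hx=np.array([np.cos(HY),np.sin(HY),0]); hy=np.array([-np.sin(HY),np.cos(HY),0])
def down(yaw): return [np.pi,0,yaw]
def go(p,yaw=None,v=.15,guard=None):
    return r.movel(list(map(float,p)),velocity=v,frame=None if yaw is None else down(yaw),guard=guard)
def plate():
    c=cam("wrist"); C=cloud(c); h=cv2.cvtColor(c["img"],cv2.COLOR_RGB2HSV); s=r.sense()
    m=(cv2.inRange(h,(110,50,50),(150,255,255))>0)&(c["d"]>0)&(np.linalg.norm(C[...,:2]-s["eef_pos"][:2],axis=2)<.12)&(C[...,2]>s["eef_pos"][2]-.06)
    P=C[m]; n=np.linalg.lstsq(np.c_[P[:,:2]-s["eef_pos"][:2],np.ones(len(P))],P[:,2],rcond=None)[0]
    print("plate n",len(P),"slope",n[:2].round(3),"z under tcp - tcp z",(n[2]-s["eef_pos"][2]).round(4),"w",s["width"]); return c
E
python3 - <<'E'
from h import *
b=dict(np.load("wst.npz")); C=cloud(b); m=(C[...,2]>.095)&(C[...,2]<.106)&(abs(C[...,0]-.57)<.05)&(abs(C[...,1]+.037)<.03)
P=C[m]; (x,y),(w,h),an=cv2.minAreaRect((P[:,:2]*1000).astype(np.float32)); print(x,y,w,h,an,len(P))
eye=np.array([x,y,0])/1000; yaw=np.radians(-2.5)
g=eye-.019*np.array([np.cos(yaw),np.sin(yaw),0]); print(g)
hand.gripper_to(.5)
r.reach([g[0],g[1],.15],down(yaw))
print(go([g[0],g[1],.071],guard=15))
print(hand.gripper_to(0,80)); s=r.sense(); print(s["width"],s["finger_force"],s["eef_pos"])
print(go([g[0],g[1],.19],v=.1)); c=plate(); save(c,"lift"); print(r.sense()["t"],r.sense()["wrist_force"])
E
```

```text
573.7727661132812 -37.899166107177734 12.64566421508789 39.943485260009766 87.041748046875 473
[ 0.55479085 -0.0370704   0.        ]
False
False
0.12218604185009957 78.05556267499924 [ 0.55534545 -0.03708868  0.07212895]
False
plate n 54246 slope [-0.024 -0.011] z under tcp - tcp z -0.0212 w 0.11893118718132129
7.2833 [ 0.71457993  0.44946813 -0.9426368 ]
```

View pics/lift.png

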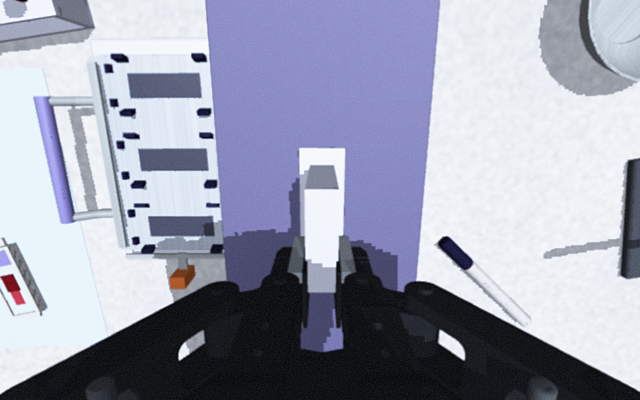

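The cover is held level by its near leg (pads at about (320,270)), and the plate height matches the expected grip. On to the peg.

Run:
```python
from h import *
yw=np.radians(7.3); sx=np.array([np.cos(yw),np.sin(yw),0]); sy=np.array([-np.sin(yw),np.cos(yw),0]); post=np.array([.5005,-.4102,0])
def tcp(out,lat,ez): return post+out*sy+(lat-.019)*sx+[0,0,ez-.0024]
r.reach(tcp(.19,-.003,.19),down(yw))
go(tcp(.19,-.003,.141)); plate()
print("in",go(tcp(.070,-.003,.141),v=.08,guard=10)); print(r.sense()["eef_pos"],r.sense()["wrist_force"])
print("down",go(tcp(.070,-.003,.112),v=.03,guard=6)); s=r.sense(); print(s["eef_pos"],s["wrist_force"],tcp(.07,-.003,.12)); plate()
c=cam("wrist"); save(c,"hung"); print(s["t"])
```

```text
plate n 54187 slope [-0.02  -0.012] z under tcp - tcp z -0.0219 w 0.12111893109456999
in False
[ 0.46988185 -0.34313749  0.13865301] [-0.70115004  0.27438327 -2.21767111]
down True
[ 0.46984648 -0.34361111  0.11917926] [-3.10342381  2.2688767  12.88638823] [ 0.4697838  -0.34356281  0.1176    ]
plate n 53421 slope [-0.041 -0.211] z under tcp - tcp z -0.0158 w 0.12217702309717567
10.9833
```

View pics/hung.png

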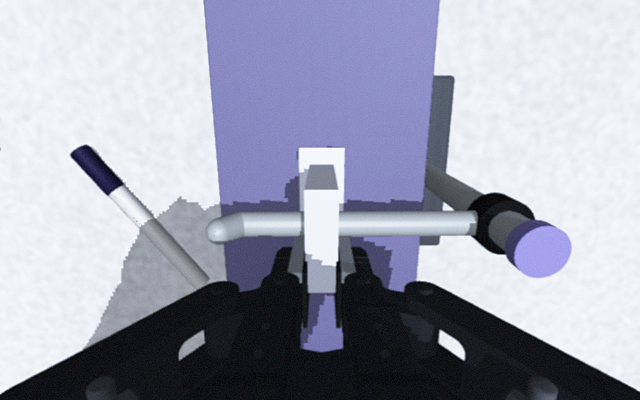

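The peg passes through the eye (bar at (322,222)) and carries the cover. Releasing, then viewing the hanging cover and the carriers.

```bash
cat >> h.py <<'E'
def carriers(c):
    """body outlines on the bench: top face z~.012, 80x34"""
    C=cloud(c); m=((C[...,2]>.008)&(C[...,2]<.016)&(c["d"]>0)).astype(np.uint8)*255
    m=cv2.morphologyEx(m,cv2.MORPH_OPEN,np.ones((3,3))); out=[]
    for k in cv2.findContours(m,cv2.RETR_EXTERNAL,cv2.CHAIN_APPROX_NONE)[0]:
        P=onplane(c,k[:,0],.012)[:,:2]; (x,y),(w,h),a=cv2.minAreaRect((P*1000).astype(np.float32))
        if w<h: w,h,a=h,w,a+90
        if 70<w<90 and 28<h<42: out.append((x/1000,y/1000,(a+90)%180-90,w,h))
    return out
E
python3 - <<'E'
from h import *
s=r.sense(); p=s["eef_pos"]
hand.gripper_to(.33); go([p[0],p[1],.24],v=.12); c=cam("wrist"); save(c,"released")
C=cloud(c); P=C[(C[...,2]>.138)&(C[...,2]<.156)&(np.linalg.norm(C[...,:2]-[.4886,-.3412],axis=2)<.035)]
print("bar top",P.mean(0).round(4),np.ptp(P,axis=0).round(3))
r.reach([.50,.36,.25],down(0)); r.wait(.2); c=cam("wrist"); save(c,"car1"); print(*carriers(c),sep="\n"); print(r.sense()["t"])
E
```

```text
bar top [ 0.4901 -0.341   0.1443] [0.042 0.069 0.013]
(0.4535764465332031, 0.2967561950683594, 9.812030792236328, 81.10206604003906, 34.3685417175293)
(0.5173807983398437, 0.4222276611328125, 26.022817611694336, 80.15376281738281, 34.87321472167969)
(0.5669523315429688, 0.32464654541015625, -24.99181365966797, 79.94408416748047, 34.19990539550781)
15.3583
```

View pics/released.png

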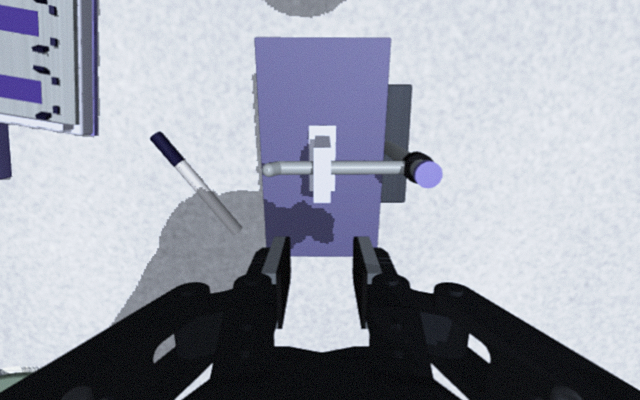

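View pics/car1.png

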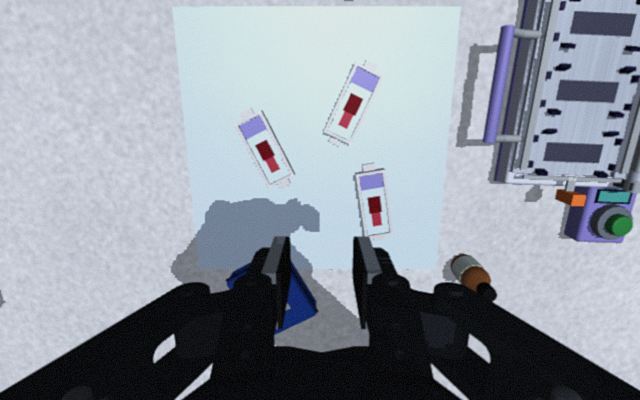

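The cover hangs on the peg (bar at (322,168)) and all three carriers measure 80×34. Before placing, I'll look at the nests and carriers at the placing yaw, so the camera's tool-frame bias can be solved out.

```bash
cat >> h.py <<'E'
def windows(c):
    C=cloud(c); h=cv2.cvtColor(c["img"],cv2.COLOR_RGB2HSV); out=[]
    m=((C[...,2]>.030)&(C[...,2]<.042)&(c["d"]>0)&(h[...,2]<130)).astype(np.uint8)*255
    m=cv2.morphologyEx(m,cv2.MORPH_OPEN,np.ones((5,5)))
    for k in cv2.findContours(m,cv2.RETR_EXTERNAL,cv2.CHAIN_APPROX_NONE)[0]:
        P=onplane(c,k[:,0],.0361)[:,:2]; (x,y),(w,hh),a=cv2.minAreaRect((P*1000).astype(np.float32))
        if w<hh: w,hh,a=hh,w,a+90
        if 50<w<64 and 13<hh<24: out.append((x/1000,y/1000,a,w,hh))
    return sorted(out)
E
python3 - <<'E'
from h import *
for y in (87.7,-92.3): print(y,kinematics.ik([.58,.09,.2],down(np.radians(y))))
b=dict(np.load("wst.npz")); print("yaw0",np.round(windows(b),4).tolist())
for yw in (87.7,-92.3):
  if kinematics.ik([.58,.09,.2],down(np.radians(yw))) is None: continue
  r.reach([.58,.09+(-.02 if yw>0 else .02),.25],down(np.radians(yw))); r.wait(.2); c=cam("wrist"); save(c,"nest%d"%yw); print(yw,np.round(windows(c),4).tolist(),"\n car",np.round(carriers(c),4).tolist(), r.sense()["t"])
E
```

```text
87.7 [ 0.27551414  0.59970538 -0.77827693  1.70754936  0.47898002  1.03478779
 -0.70699416]
-92.3 [-0.98485719  1.00421142  1.38949816  1.77216557 -1.03256491  1.3114856
 -2.51923154]
yaw0 [[0.5178, 0.0943, 87.8119, 57.5722, 18.7032], [0.5797, 0.0917, 87.8055, 58.0031, 18.4075], [0.6417, 0.0886, 87.8412, 56.8661, 18.1249]]
87.7 [[0.5172, 0.0948, 86.8139, 58.7442, 19.8048], [0.5789, 0.0923, 88.0214, 58.6083, 18.6265]] 
 car [] 17.325
-92.3 [[0.5178, 0.0939, 87.7153, 56.7968, 17.8209], [0.5798, 0.0914, 87.6888, 56.7846, 17.1721]] 
 car [[0.5664, 0.3236, -25.1194, 81.5157, 37.4412]] 20.0667
```

```bash
cat >> h.py <<'E'
NEST=[np.array([.5175,.0944]),np.array([.5794,.0919]),np.array([.6415,.0888])]; PY=np.radians(87.7)
def look():
    r.reach([.50,.36,.25],down(0)); r.wait(.2); c=cam("wrist"); k=carriers(c); print("seen",np.round(k,4).tolist()); return k
def pick(k):
    a=np.radians(k[2]); hand.gripper_to(.62)
    r.reach([k[0],k[1],.08],down(a)); print("hit" if go([k[0],k[1],.003],v=.08,guard=12) else "ok",r.sense()["eef_pos"].round(4))
    hand.gripper_to(0,50); s=r.sense(); print("w",s["width"],"f",s["finger_force"]); go([k[0],k[1],.11],v=.15); s=r.sense(); print("lift w",s["width"],"f",s["finger_force"])
    return .36<s["width"]<.45
def place(n):
    x,y=NEST[n]; r.reach([x,y,.11],down(PY)); s=r.sense(); print("w",s["width"],s["finger_force"])
    go([x,y,.052],v=.12); g=go([x,y,.0375],v=.02,guard=8); s=r.sense(); print("down",g,s["eef_pos"].round(4),s["wrist_force"].round(1))
    hand.gripper_to(.5); go([x,y,.10],v=.12)
def check(yaw=PY):
    c=cam("wrist"); C=cloud(c); h=cv2.cvtColor(c["img"],cv2.COLOR_RGB2HSV)
    for n,(x,y) in enumerate(NEST):
        D=C[...,:2]-[x,y]; u=D@hx[:2]; v=D@hy[:2]; m=(abs(u)<.014)&(abs(v)<.034)&(c["d"]>0)
        if m.sum()<300: continue
        P=C[m]; q=np.linalg.lstsq(np.c_[u[m],v[m],np.ones(m.sum())],P[:,2],rcond=None)[0]
        mm=((abs(u)<.03)&(abs(v)<.05)&(abs(C[...,2]-.0475)<.006)).astype(np.uint8)*255; mm=cv2.morphologyEx(mm,cv2.MORPH_OPEN,np.ones((5,5)))
        ks=cv2.findContours(mm,cv2.RETR_EXTERNAL,cv2.CHAIN_APPROX_NONE)[0]; o=None
        if ks:
            k=max(ks,key=cv2.contourArea); (a,b),sz,an=cv2.minAreaRect((onplane(c,k[:,0],.0475)[:,:2]*1000).astype(np.float32)); o=np.round([a-1000*x,b-1000*y,*sz,an],1)
        print("nest",n+1,"n",m.sum(),"slope",q[:2].round(3),"z",q[2].round(4),"off",o)
    return c
E
python3 - <<'E'
from h import *
k=look()
if pick(min(k,key=lambda k:k[0])):
    place(0); x,y=NEST[0]; go([x,y,.2]); r.wait(.1); c=check(); save(c,"n1"); print(r.sense()["t"])
E
```

```text
seen [[0.4536, 0.2968, 9.8011, 81.1661, 34.2482], [0.5174, 0.4222, 25.9637, 80.154, 34.9382], [0.567, 0.3246, -24.9929, 79.9974, 34.2545]]
ok [0.4538 0.2969 0.0034]
w 0.38105467684830796 f 49.28576409816742
lift w 0.37706946023237936 f 49.64733839035034
w 0.3783359249188771 49.65801179409027
down True [0.5175 0.0945 0.0391] [-2.6  0.5 11.8]
nest 1 n 10196 slope [0.04  4.048] z 0.1899 off [ 0.4 -0.8 80.  34.  87.7]
nest 2 n 9836 slope [-8.543  2.313] z 0.1478 off [-20.8  33.2   8.7   3.5  89.7]
nest 3 n 2184 slope [ 0.002 -0.   ] z 0.0363 off [ 19.4 -30.7   4.5   9.    4.7]
31.575
```

View pics/n1.png

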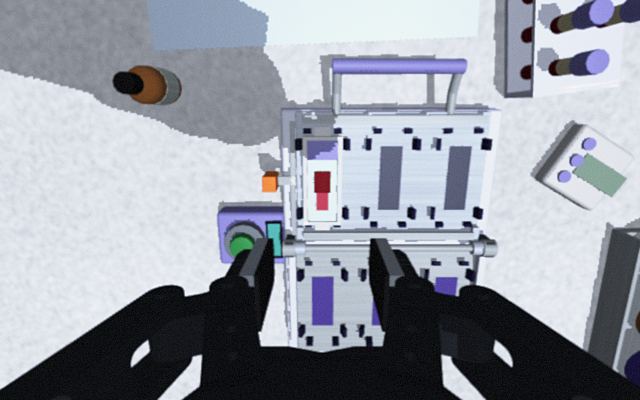

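Carrier 1 lies in nest 1 (at (322,185)), 80×34 outline within 1 mm of the nest. Now the other two.

```bash
sed -i 's/(abs(v)<.034)&(c\["d"\]>0)/(abs(v)<.034)\&(c["d"]>0)\&(C[...,2]<.075)/' h.py
python3 - <<'E'
from h import *
for n in (1,2):
    k=look(); k=[q for q in k if q[1]>.2]
    if not k or not pick(min(k,key=lambda q:q[1])): print("STOP"); break
    place(n)
    print(r.sense()["t"])
r.reach([.56,.02,.25],down(PY)); r.wait(.2); c=check(); save(c,"n3")
E
```

```text
seen [[0.5174, 0.4222, 25.9167, 80.1664, 34.9978], [0.5669, 0.3247, -24.9788, 79.8456, 34.2725]]
ok [0.5672 0.3248 0.0035]
w 0.3777075030229022 f 50.11928915977478
lift w 0.37944121870205505 f 49.671581983566284
w 0.38063920293321307 49.68130946159363
down True [0.5793 0.092  0.0391] [-1.6  0.3  9.1]
40.7917
seen [[0.5174, 0.4222, 25.934, 80.1624, 34.8714]]
ok [0.5176 0.4224 0.0035]
w 0.38151236328131805 f 50.108869671821594
lift w 0.37787773539823427 f 49.631813764572144
w 0.3760765432971041 49.63200509548187
down True [0.6414 0.0888 0.0392] [-1.3  0.5 10.7]
49.5667
nest 1 n 2094 slope [-0.007 -0.   ] z 0.0464 off [ 0.3 -1.6 79.6 34.5 87.7]
nest 2 n 2105 slope [-0.007  0.001] z 0.0463 off [ 0.8 -0.6 79.4 33.2 87.8]
nest 3 n 2078 slope [-0.009 -0.   ] z 0.0464 off [-0.1 -0.3 78.6 35.2 87.7]
```

View pics/n3.png

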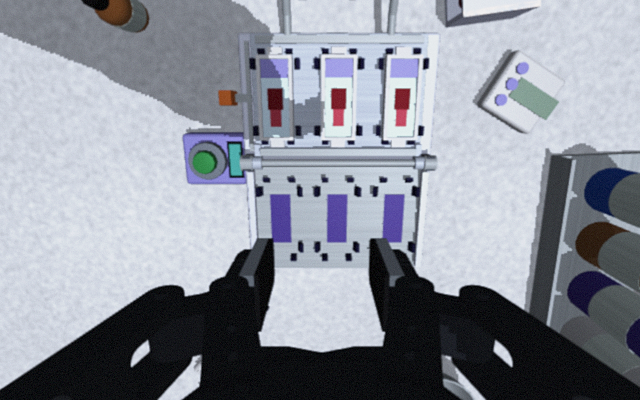

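All three sit flat at equal height in their nests, labels up at (275,67), (338,67) and (405,67). Next, the keeper.

```bash
cat >> h.py <<'E'
def knob(c,zc=.059):
    h=cv2.cvtColor(c["img"],cv2.COLOR_RGB2HSV); C=cloud(c)
    m=(cv2.inRange(h,(5,140,60),(20,255,255))>0)&(abs(C[...,2]-zc)<.005)&(c["d"]>0)&(np.hypot(C[...,0]-.46,C[...,1]-.03)<.13)
    P=C[m]; q=(P.min(0)+P.max(0))/2 if len(P) else None; print("knob",q,len(P)); return q
E
python3 - <<'E'
from h import *
hand.gripper_to(.36)
r.reach([.48,.092,.20],down(HY)); r.wait(.1); c=cam("wrist"); q=knob(c); s=r.sense()
p=np.array([.474,.0949,.040]); 
if q is not None and np.linalg.norm(q[:2]-p[:2])<.006: p[:2]=(p[:2]+q[:2])/2
go([p[0],p[1],.09]); print(go(p,v=.06,guard=10)); hand.gripper_to(0,40); s=r.sense(); print("w",s["width"],s["eef_pos"])
e=p-.020*hx; print(go(e,v=.03,guard=25)); s=r.sense(); print(s["eef_pos"],s["wrist_force"].round(1))
hand.gripper_to(.36); go([e[0],e[1],.2]); r.wait(.1); c=cam("wrist"); knob(c); check(); save(c,"keep"); print(r.sense()["t"])
E
```

```text
knob [0.47275588 0.09608418 0.05776128] 202
False
w 0.15489210152037222 [0.47355916 0.09609054 0.04032335]
False
[0.45533482 0.0966737  0.04047296] [12.6  4.3 -1.5]
knob [0.45465731 0.09657884 0.05810733] 209
nest 1 n 2735 slope [-0.005 -0.   ] z 0.0463 off [-0.1 -1.7 80.1 33.3 87.7]
nest 2 n 3280 slope [-0.013  0.001] z 0.0464 off [ 0.1 -1.3 80.2 34.  87.7]
56.9583
```

View pics/keep.png

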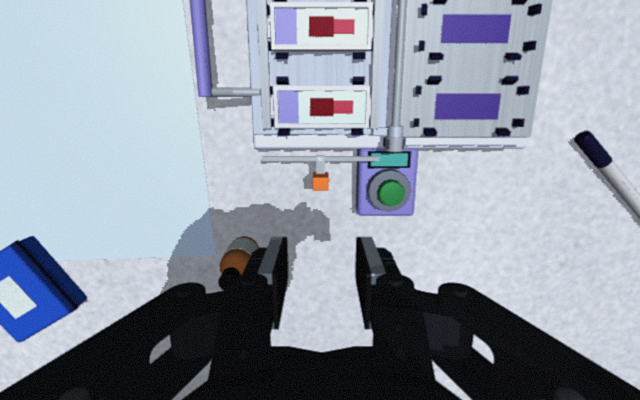

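Knob out by 18.1 mm (now at (320,182)), and the keeper bars are closed. Now swing the leaf.

```bash
cat >> h.py <<'E'
HG=np.array([.5772,.0272,.046])
def arc(th): return HG+.160*(np.cos(th)*hy+np.sin(th)*np.array([0,0,1]))-[0,0,.012]
def swing(a,b):
    """grip the bar at angle a (deg), carry it to b, let go, rise"""
    a,b=np.radians([a,b]); p=arc(a); hand.gripper_to(.28)
    r.reach(p+[0,0,.07],down(HY)); print("down hit",go(p,v=.08,guard=10)); hand.gripper_to(0,30); s=r.sense(); print("w",s["width"],s["eef_pos"]-p)
    mx=0
    for th in np.linspace(a,b,21)[1:]:
        go(arc(th),v=.12); s=r.sense(); f=np.linalg.norm(s["wrist_force"]); mx=max(mx,f)
        if s["width"]<.1 or f>50: print("TROUBLE",np.degrees(th),s["width"],s["wrist_force"]); break
    print("max f",mx,"w",s["width"]); hand.gripper_to(.3); r.wait(.3); q=r.sense()["eef_pos"]; go(q+[0,0,.1],v=.15); r.wait(.5); print(r.sense()["t"])
E
python3 - <<'E'
from h import *
swing(0,173); r.reach([.53,.0,.27],down(HY)); r.wait(.2); c=cam("wrist"); save(c,"over"); q=knob(c,.052)
C=cloud(c); D=C[...,:2]-HG[:2]; u=D@hx[:2]; v=D@hy[:2]
m=(abs(u)<.04)&(abs(v+.160)<.004)&(C[...,2]>.02); print("bar top z",np.median(C[m][:,2]),m.sum())
m=(abs(u)<.09)&(v<-.02)&(v>-.12)&(C[...,2]>.02); print("leaf back z",np.percentile(C[m][:,2],[10,50,90]).round(4)); 
if q is not None: print("knob rel",(q[:2]-HG[:2])@hx[:2],(q[:2]-HG[:2])@hy[:2])
E
```

```text
down hit False
w 0.12251227791786774 [0.00030007 0.00081732 0.00052857]
max f 38.02610839149155 w 0.12365639238017165
68.1667
knob [ 0.45294496 -0.0307312   0.05218785] 9
bar top z 0.05187050441071808 608
leaf back z [0.0626 0.3273 0.3581]
knob rel -0.12187392402570542 -0.06278604069048543
```

View pics/over.png

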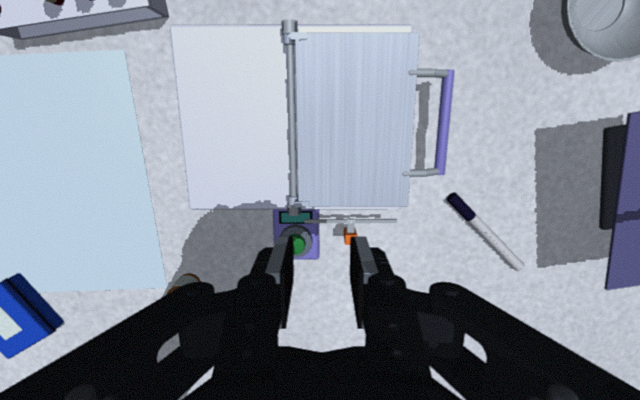

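The leaf is fully over (bar at (445,122), top 52 mm), with the knob out at (350,236) and nothing dropped. Push the keeper in.

Run:
```python
from h import *
p=HG-.124*hx-.064*hy; p[2]=.040; hand.gripper_to(.33)
r.reach([p[0],p[1],.16],down(HY)); c=cam("wrist"); print(p); knob(c)
print(go(p,v=.06,guard=10)); hand.gripper_to(0,40); s=r.sense(); print("w",s["width"],s["eef_pos"]-p)
e=p+.0195*hx; print(go(e,v=.03,guard=25)); s=r.sense(); print(s["eef_pos"]-p,s["wrist_force"].round(1))
hand.gripper_to(.33); go([e[0],e[1],.17]); r.wait(.3); c=cam("wrist"); knob(c); print(r.sense()["t"])
```

```text
[ 0.45077266 -0.03186038  0.04      ]
knob [ 0.44955272 -0.03120065  0.0581912 ] 270
False
w 0.15403310698988423 [0.00016937 0.00066206 0.00017021]
False
[ 1.82043639e-02 -1.07932381e-04  1.43063529e-05] [-9.5  5.8 12.3]
knob [ 0.46739322 -0.03220243  0.05818224] 267
74.9333
```

The knob moved 17.9 mm in. Swing the empty leaf back and inspect the platen.

Run:
```python
from h import *
swing(180,7); r.reach([.53,.0,.27],down(HY)); r.wait(.2); c=cam("wrist"); save(c,"back"); knob(c)
C=cloud(c); D=C[...,:2]-HG[:2]; u=D@hx[:2]; v=D@hy[:2]
m=(abs(u)<.04)&(abs(v-.160)<.004)&(C[...,2]>.02); print("bar top z",np.median(C[m][:,2]),m.sum())
for n in (-.062,0,.062):
    m=(abs(u-n)<.014)&(abs(v+.064)<.036)&(C[...,2]<.08); q=np.linalg.lstsq(np.c_[u[m]-n,v[m]+.064,np.ones(m.sum())],C[m][:,2],rcond=None)[0]
    mm=((abs(u-n)<.03)&(abs(v+.064)<.045)&(abs(C[...,2]-.0475)<.004)).astype(np.uint8)*255; mm=cv2.morphologyEx(mm,cv2.MORPH_OPEN,np.ones((5,5)))
    k=max(cv2.findContours(mm,cv2.RETR_EXTERNAL,cv2.CHAIN_APPROX_NONE)[0],key=cv2.contourArea); (a,b),sz,an=cv2.minAreaRect((onplane(c,k[:,0],.0475)[:,:2]*1000).astype(np.float32))
    t=(HG+n*hx-.064*hy)*1000; print(n,m.sum(),q.round(4),np.round([a-t[0],b-t[1],*sz,an],1))
```

```text
down hit False
w 0.12507077987808993 [0.00029073 0.00074892 0.00051638]
max f 33.53240958296246 w 0.12907156832803332
86.0333
knob [0.47260966 0.09501481 0.05769123] 146
bar top z 0.051824326914436974 634
-0.062 1614 [-0.0002 -0.0002  0.0481] [ 0.6 -0.2 89.3 33.8 87.8]
0 1842 [0.0003 0.0007 0.0481] [-0.  -0.3 88.8 33.  87.9]
0.062 2107 [0.001  0.0007 0.048 ] [-0.  -0.1 89.9 33.9 87.9]
```

View pics/back.png

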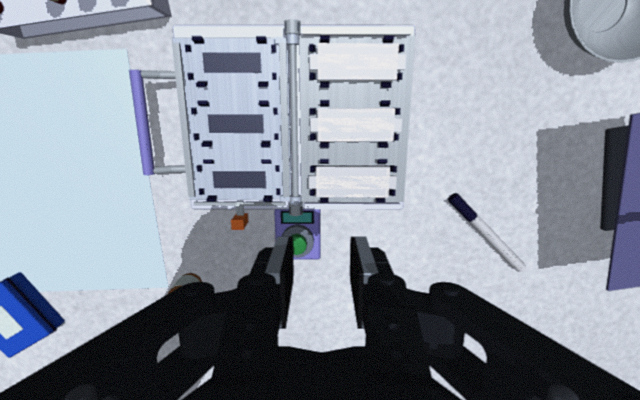

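All three carriers lie face-down, flat (top 48 mm, slopes ≈ 0) in the platen nests at (355,62), (355,125) and (355,185). The leaf is open with the knob in. Press start and check the cover.

Run:
```python
from h import *
hand.gripper_to(0)
r.reach([.4393,.0328,.09],down(HY)); print(go([.4393,.0328,.034],v=.03,guard=9)); s=r.sense(); print(s["eef_pos"],s["wrist_force"].round(1)); r.wait(.1)
go([.4393,.0328,.15]); r.reach([.46,-.28,.33],down(0)); r.wait(.2); c=cam("wrist"); save(c,"end"); C=cloud(c)
P=C[(C[...,2]>.141)&(C[...,2]<.156)&(np.linalg.norm(C[...,:2]-[.4886,-.341],axis=2)<.03)]; print("bar top",P.mean(0).round(4)); print(r.sense()["t"])
```

```text
True
[0.43935085 0.03272881 0.04165768] [-4.   2.  24.6]
bar top [ 0.4889 -0.3419  0.1474]
92.4083
```

View pics/end.png

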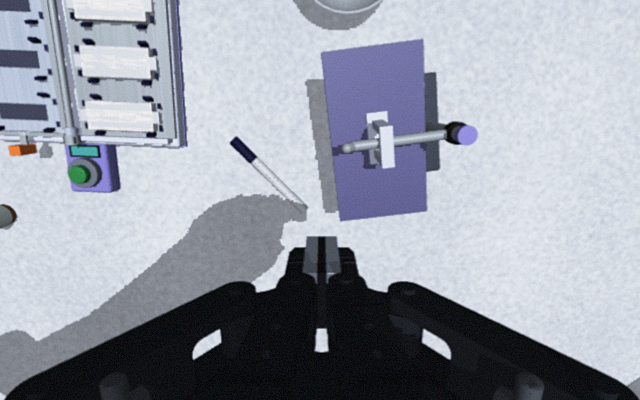

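The button reached its stop (top 48.5 → 41.7 mm) and the cover is still hanging, at (380,140).

```bash
python3 -c "
from h import *
print(r.hand_in())"
```

```text
the job is handed in; nothing more can be done
None
```

I handed the job in at about 92 s; no verdict came back, but my last checks showed all three carriers flat and face-down in the platen nests, the leaf open with the keeper in, the cover hanging on the peg, and the start button pushed to its stop.

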